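# Free the gold ring and slide the sauce pot onto it

### The arm

A 7-joint arm with a two-finger parallel gripper is mounted at the origin on the work surface. World frame = base frame: x ahead of the robot, y to its left, z up, the work surface at z = 0. Lengths are in m, angles in rad, forces in N, time in s.
With the tool pointing down it reaches from about 0.425 to 0.825 m from the base axis. Payload 3.6 kg.
Tool frame: the origin (TCP) lies between the finger pads, 19 mm behind the fingertips; this is the grasp point; x points along the fingers, y is the direction in which the jaws open and shut, and the axes are right-handed (so a half turn about x gives the same grasp; the last joint's range is limited). The gripper opens to 85 mm and grips with 20 to 120 N. Pads are 22 mm wide; open, the fingers measure 114 mm over their backs; the gripper's body (76 mm by 85 mm) begins 54 mm behind the grasp point. The pads swing forward as they close: fully open they stand 13 mm farther back than shut.
Start: joints at [1.175, 0.615, -0.013, 1.423, 0.008, 1.103, -0.04], TCP at [0.234, -0.606, 0.25] pointing down, gripper open.
Joint ranges: [-3.12, 3.12], [-0.3, 2.06], [-1.34, 1.32], [0.26, 2.42], [-1.36, 4.5], [0.01, 1.98], [-2.84, 2.84]. Speed limits (rad/s): [2.79, 2.79, 3.14, 3.14, 3.14, 3.14, 3.14].

### API

Orientations are given as a unit quaternion [w, x, y, z].
In Python, from bench import monitor, camera, order gives the robot as it stands.
- The arm moves only by the tool move_arm, never from a script. Its argument "steps" is a list of rows, each a list of 3 entries, a list of its own where there are three numbers: the shift along the tool's x, y, z in m, then the turn, a rotation vector about the tool's x, y, z in degrees, then the opening, from 0 (shut) to 1 (fully open). In form: [[[x, y, z], [wx, wy, wz], claw], ...]. A call has 1 to 20 rows; each row shifts and turns the commanded pose from where the row before left it, along the tool's axes as they then stand; what a row does not reach is not made up. A row lasts 1/12 s, in which the tool goes at most 41.7 mm and 7.16 degrees, less where a joint would pass 70% of its speed; a pose out of reach is approached as far as the arm can. A call is refused whole if a number of a shift passes 0.0417 or a number of a turn 7.16, either way. A call with a gripper value outside its range is refused whole. The fingers move at their own pace and stop on an object; "force" is the grip in N (left out, the last holds). Time passes only in rows, so rows that do not move let the fingers close. It gives the time, the measured TCP pose, the force and the opening at its end, in the units of the state.
- monitor.state(): the state, without advancing time (a new reading comes with each control period).
- camera(name): name is "scene" or "top" or "wrist"; returns a dict with "pixels" (480x640x3 uint8, red, green, blue), "fx", "fy", "cx", "cy" (pixels), "R" (3x3) and "t" (3): a world point X has camera coordinates R X + t; the wrist camera has in their place "hand_eye" (4x4, takes a point from camera to tool coordinates, whose origin is the TCP and whose axes are the tool frame's). Camera axes: x right, y down, z forward; pixel columns grow to the right and rows downward; lengths in m; the calibration is good to about 2 mm. A picture is of the moment at which its call begins: read the wrist's pose just before it. There is no depth.
- order.hand_in(): hands the job in, once; it reports no verdict.
The state is a dict: "clock": time; "joint_pos": joint angles; "joint_velocities": joint speeds; "effort": joint torques, N m; "tool_pos": TCP position; "tool_rot": TCP orientation; "force": force on the tool from outside, world axes, zero at the start; "ft_torque": the same for the moment, N m; "opening": finger opening in m.
Only numpy, scipy, OpenCV 4.12 (cv2) and the standard library are available. Lean on these libraries where they do the work, as an engineer would, in place of code of your own. Each camera call takes 0.05 s, during which the arm holds its last target. There are 200 camera calls.

### The job

At the pastry counter's warming plate, take the rejected display apple (the red one with a black cross on a white sticker) off the gold-ringed place and put it in the grey reject bin at the side. Then slide the lidded copper pot along the plate, upright and without lifting it, until it stands wholly inside the gold ring, and let go. Leave the good apples and everything else on the counter where they are.

Things in the scene. Friction and masses are not known exactly. Their poses are not given: they have to be found in the camera images.
- warmer: Fixed black warming plate, 260 (x) x 470 (y) mm, top 20 mm above the counter. Origin at counter level, plate spans x -110 to +150 mm, y +-235 mm of it; x points away from the robot side. Its front and sides are open
- shelf_edge (a point): Middle of the front edge of the brass overshelf fixed above the plate, at the underside, 300 mm above the counter. The shelf is of thin rods along y, 14 mm thick, from here 192 mm to the rear, as wide as the plate, on two rear posts. It covers both rings but for their front part, so a tool pointing straight down fouls it: come in from the front with the tool tilted about 35 degrees
- gold_ring: Gold ring painted on the warming plate, inner radius 90 mm, outer 96 mm; the place the pot must go. Flat, nothing to catch on. Origin at its centre on the plate's top. It lies 140 mm left or right of the plate's middle
- white_ring: The same ring in white: where the pot stands at first, 280 mm from the gold one. Origin at its centre on the plate's top
- pot: Low lidded copper pot, about 0.7 kg, lid and knob fixed to it. Body radius 75 mm (lid rim 77), lid top 53 mm above its base, upright wooden knob on the axis, 26 mm in diameter, from 53 to 93 mm. Two brass ear handles reach to 102 mm from the axis at +y and -y, 37 mm high. Origin at the centre of its underside, z up
- reject_apple: Red rigid display apple on a fixed gold disc, marked on top with a white round sticker with a black cross. 0.18 kg. Disc radius 36 mm, 4 mm thick; apple 58 mm in diameter from 24 to 44 mm above the base, total height 64 mm. Stands on the gold ring's place at first. Origin at the centre of its underside
- reject_bin: Fixed open grey bin, outside 220 (x) x 180 (y) x 60 mm high, walls and floor 5 mm; to the left or the right of the warming plate. Origin at the centre of its underside
- carton: Closed cream pastry carton with a violet band, 170 x 170 x 77 mm, fixed, on the other side from the bin. Origin at the centre of its underside
- apple_a: Red display apple of the same size on a gold disc, violet plaque and two olive leaves on top: a good one, to be left alone, 88 mm high in all. Origin at the centre of its underside
- apple_b: As apple_a: violet plaque and two olive leaves on top: a good one, to be left alone
- shaker: Steel shaker, 34 mm in diameter, 85 mm high, standing at the middle of the warming plate's rear edge. Origin at the centre of its underside
- ring_stack: Stack of steel tart rings, 60 mm in diameter, 30 mm high, in front of the plate. Origin at the centre of its underside
There are look-alikes about, which are no part of the job. What is shaped like the pot but green is not meant.

How it is judged:
By the outcome, as a careful person would: the job done as asked, in the order asked, and still so for the second after the job is handed in, with the robot touching nothing.
It also fails if it takes over 72 s, if anything falls off the work surface, if the arm or the gripper's body presses on something with over 40 N, if the wrist force passes 120 N, or if a joint passes its speed limit or range.

## Working session

There is one attempt and no reset: what is moved stays moved. The work goes in short steps, Python scripts to look and compute and a tool call to move; the robot and the scene stay as the last step left them, time stands still between calls to the robot, and variables do not carry over. Pictures are saved under pics/ and viewed, about 8 in all and at most 12, crops included, and the job is handed in when it is done.

Besides the shell and the picture viewer there is one more tool, called after "Emit:" by a JSON object that holds its "name" and its "arguments", one argument or row to a line. move_arm: Moves the arm, as the interface text tells. Its arguments: {"type":"object","properties":{"steps":{"type":"array","items":{"type":"array"}},"force":{"type":"number"}},"required":["steps"]}

```bash
mkdir -p pics; ls; python3 - <<'E'
from bench import monitor,camera
import cv2,json,numpy as np
s=monitor.state();print({k:np.round(v,3).tolist() for k,v in s.items()})
for n in("scene","top"):
    c=camera(n);cv2.imwrite(f"pics/{n}0.png",c["pixels"][:,:,::-1])
    print(n,c["fx"],c["cx"],c["cy"],np.round(c["R"],3).tolist(),c["t"])
E
```

```text
pics
{'clock': 0.0, 'joint_pos': [1.175, 0.616, -0.013, 1.425, 0.008, 1.103, -0.04], 'joint_velocities': [-0.001, -0.001, -0.001, -0.001, 0.0, 0.001, 0.0], 'effort': [0.0, -46.922, 0.26, -17.103, 0.01, 0.01, 0.0], 'tool_pos': [0.234, -0.606, 0.249], 'tool_rot': [-0.129, -0.695, -0.131, 0.695], 'force': [0.622, -0.858, -0.482], 'ft_torque': [-0.06, -0.019, 0.027], 'opening': 0.086}
scene 475.37781941170243 322.8780878969568 234.03166243472327 [[-0.108, 0.994, -0.02], [0.577, 0.047, -0.815], [-0.809, -0.1, -0.579]] [ 0.04431726 -0.12934898  1.50877172]
top 474.089148342187 323.06827472565834 239.94121917054628 [[0.007, -1.0, 0.003], [-0.991, -0.007, -0.137], [0.137, -0.002, -0.991]] [-0.0019966   0.51826194  1.27246574]
```

View pics/scene0.png

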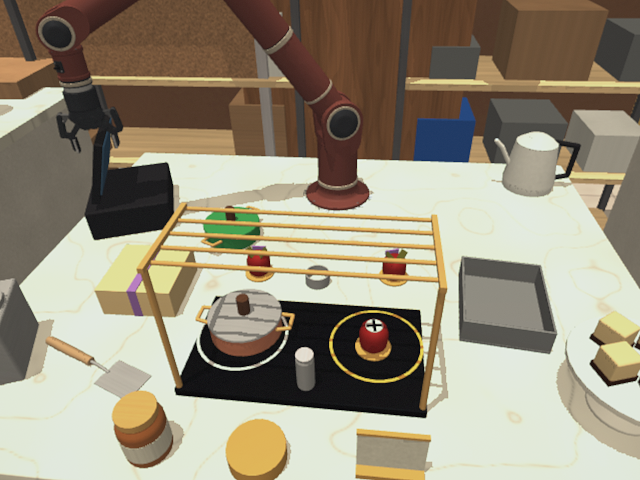

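View pics/top0.png

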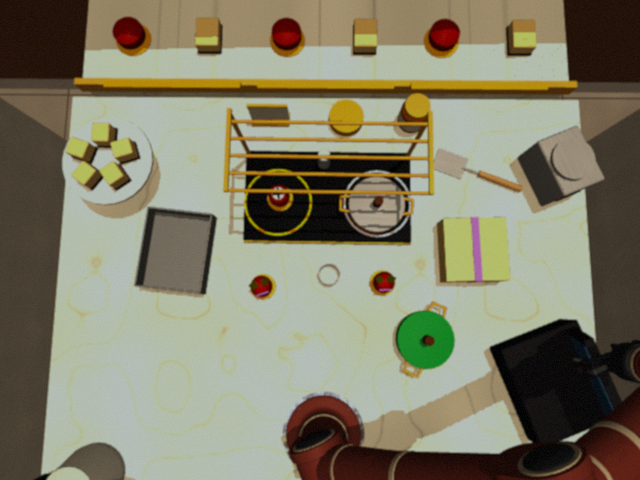

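The scene view is from the rear. The pot is at (245,320), the reject apple with the cross at (374,338) in the gold ring, and the bin at (505,300). In the top view the gold ring is at (278,203), the pot at (376,203), the bin at (180,250), the carton at right, and the good apples at (262,286) and (384,282).

```bash
cat > h.py <<'E'
import numpy as np,cv2
from bench import monitor,camera
from scipy.spatial.transform import Rotation as Ro
def pose():
    s=monitor.state();q=s["tool_rot"];return np.array(s["tool_pos"]),Ro.from_quat([q[1],q[2],q[3],q[0]]).as_matrix(),s
def cam(n):
    p,R,_=pose();c=camera(n)
    if n=="wrist":
        H=np.array(c["hand_eye"]);Rc=R@H[:3,:3];o=R@H[:3,3]+p
    else: Rc=np.array(c["R"]).T;o=-Rc@np.array(c["t"])
    c["Rc"]=Rc;c["o"]=o;return c
def ray(c,u,v,z):
    d=c["Rc"]@np.array([(u-c["cx"])/c["fx"],(v-c["cy"])/c["fy"],1]);return c["o"]+d*(z-c["o"][2])/d[2]
def proj(c,X):
    x=c["Rc"].T@(np.array(X)-c["o"]);return np.array([c["fx"]*x[0]/x[2]+c["cx"],c["fy"]*x[1]/x[2]+c["cy"]])
def blobs(m,mn=30):
    n,l,s,ce=cv2.connectedComponentsWithStats(m.astype(np.uint8));return [(ce[i].round(1).tolist(),s[i].tolist()) for i in range(1,n) if s[i][4]>mn]
E
python3 - <<'E'
from h import *
t=cam("top");s=cam("scene")
def P(c,u,v,z): return ray(c,u,v,z).round(3)[:2]
I=t["pixels"].astype(int);hsv=cv2.cvtColor(t["pixels"],cv2.COLOR_RGB2HSV)
# plate corners from black mask
m=(I.max(2)<45);
m[:, :200]=0;m[:,440:]=0;m[:140]=0;m[255:]=0
ys,xs=np.nonzero(m);hull=cv2.minAreaRect(np.c_[xs,ys].astype(np.float32));print("plate",[P(t,*p,.02) for p in cv2.boxPoints(hull)])
# gold ring: yellow pixels on plate, below shelf row
g=(hsv[...,0]>18)&(hsv[...,0]<35)&(hsv[...,1]>150)&(hsv[...,2]>100);g[:, :240]=0;g[:,318:]=0;g[:196]=0;g[238:]=0
ys,xs=np.nonzero(g);W=np.array([ray(t,x,y,.02)[:2] for x,y in zip(xs,ys)])
def circ(W,r):
    from scipy.optimize import least_squares
    f=least_squares(lambda c:np.hypot(*(W-c).T)-r,W.mean(0),loss="soft_l1",f_scale=.003);return f.x.round(3),np.sqrt(np.median(f.fun**2)).round(4)
print("gold top",circ(W,.093))
S=s["pixels"];hs=cv2.cvtColor(S,cv2.COLOR_RGB2HSV)
g=(hs[...,0]>18)&(hs[...,0]<35)&(hs[...,1]>150)&(hs[...,2]>100);g[:, :328]=0;g[:,424:]=0;g[:312]=0;g[381:]=0
ys,xs=np.nonzero(g);W=np.array([ray(s,x,y,.02)[:2] for x,y in zip(xs,ys)]);print("gold scene",circ(W,.093),len(W))
print("apple",P(t,279,196,.084),P(s,374,325,.084)); print("knob",P(t,377,202,.113),P(s,243,298,.113))
print("bin rim",[P(t,*p,.06) for p in((148,208),(216,213),(207,296),(135,288))])
print("A",P(t,262,289,.075),P(t,384,283,.075),"ringstk",P(t,329,274,.03),"shaker",P(t,324,158,.105),P(s,304,352,.105))
print("shelf front",P(t,226,190,.3),P(t,432,193,.3))
r=(hsv[...,0]>165)|(hsv[...,0]<8);r&=(hsv[...,1]>150)&(hsv[...,2]>60);r[:180]=0;r[300:]=0
for b in blobs(r,20):print(b,P(t,*b[0],.05))
E
```

```text
plate [array([0.761, 0.367]), array([ 0.807, -0.237]), array([ 0.52, -0.25]), array([0.477, 0.337])]
gold top (array([0.63 , 0.132]), np.float64(0.0024))
gold scene (array([0.628, 0.134]), np.float64(0.0024)) 757
apple [0.63  0.121] [0.64  0.127]
knob [ 0.609 -0.139] [ 0.618 -0.137]
bin rim [array([0.599, 0.48 ]), array([0.587, 0.294]), array([0.362, 0.31 ]), array([0.382, 0.503])]
A [0.381 0.162] [ 0.399 -0.16 ] ringstk [ 0.425 -0.015] shaker [0.73  0.001] [0.738 0.004]
shelf front [0.592 0.219] [ 0.589 -0.24 ]
([278.5, 186.1], [272, 185, 14, 4, 26]) [0.666 0.126]
([278.4, 199.5], [269, 193, 19, 13, 103]) [0.628 0.126]
([383.7, 282.4], [375, 273, 18, 18, 159]) [ 0.402 -0.163]
([261.1, 286.2], [253, 277, 18, 18, 168]) [0.389 0.168]
```

```bash
cat >> h.py <<'E'
def goal(tilt=35,yaw=0,flip=1):
    a=np.radians(tilt);x=np.array([np.sin(a),0,-np.cos(a)]);y=np.array([0,flip,0.]);return Ro.from_euler('z',yaw,degrees=True).as_matrix()@np.c_[x,y,np.cross(x,y)]
def rot(Rg):
    p,R,_=pose();w=np.degrees(Ro.from_matrix(R.T@Rg).as_rotvec());n=int(np.ceil(np.abs(w).max()/7.1-1e-3)) or 1
    print("rot",w.round(1),"rows",n,(w/n).round(2))
def tr(X,R=None,v=.04,p=None):
    q,Rc,_=pose();R=Rc if R is None else R;p=q if p is None else np.array(p)
    d=R.T@(np.array(X)-p);n=int(np.ceil(np.linalg.norm(d)/v)) or 1;print("tr",d.round(4),"rows",n,(d/n).round(4))
E
python3 - <<'E'
from h import *
p,R,s=pose();print(p,R.round(3))
for f in(1,-1):rot(goal(flip=f))
tr([.42,-.30,.36]);G=goal()
for f in(1,-1):
  G=goal(flip=f);tr([.44,.13,.30],G,p=[.42,-.30,.36])
E
```

```text
[ 0.23420294 -0.60587185  0.24924665] [[-0.001  0.361 -0.933]
 [ 0.002 -0.933 -0.361]
 [-1.    -0.002 -0.   ]]
rot [-152.2   -9.1   48. ] rows 22 [-6.92 -0.41  2.18]
rot [20.4 34.6  6.5] rows 5 [4.09 6.92 1.31]
tr [-0.1104 -0.2185 -0.2836] rows 10 [-0.011  -0.0218 -0.0284]
tr [ 0.0606  0.43   -0.018 ] rows 11 [ 0.0055  0.0391 -0.0016]
tr [ 0.0606 -0.43    0.018 ] rows 11 [ 0.0055 -0.0391  0.0016]
```

Emit:
{"name": "move_arm", "arguments": {
  "steps": [
    [[-0.011,-0.0218,-0.0284],[0,0,0],1],
    [[-0.011,-0.0218,-0.0284],[0,0,0],1],
    [[-0.011,-0.0218,-0.0284],[0,0,0],1],
    [[-0.011,-0.0218,-0.0284],[0,0,0],1],
    [[-0.011,-0.0218,-0.0284],[0,0,0],1],
    [[-0.011,-0.0218,-0.0284],[0,0,0],1],
    [[-0.011,-0.0218,-0.0284],[0,0,0],1],
    [[-0.011,-0.0218,-0.0284],[0,0,0],1],
    [[-0.011,-0.0218,-0.0284],[0,0,0],1],
    [[-0.011,-0.0218,-0.0284],[0,0,0],1],
    [[0,0,0],[4.09,6.92,1.31],1],
    [[0,0,0],[4.09,6.92,1.31],1],
    [[0,0,0],[4.09,6.92,1.31],1],
    [[0,0,0],[4.09,6.92,1.31],1],
    [[0,0,0],[4.09,6.92,1.31],1],
    [[0,0,0],[0,0,0],1],
    [[0,0,0],[0,0,0],1]
  ]
}}

```text
clock: 1.62
tool_pos: [0.4193, -0.3006, 0.3596]
tool_rot: [0.016, 0.869, 0.015, -0.495]
force: [-0.0, 0.1, -0.2]
opening: 0.0854
```

Emit:
{"name": "move_arm", "arguments": {
  "steps": [
    [[0.0055,-0.039,0.0016],[0,0,0],1],
    [[0.0055,-0.039,0.0016],[0,0,0],1],
    [[0.0055,-0.039,0.0016],[0,0,0],1],
    [[0.0055,-0.039,0.0016],[0,0,0],1],
    [[0.0055,-0.039,0.0016],[0,0,0],1],
    [[0.0055,-0.039,0.0016],[0,0,0],1],
    [[0.0055,-0.039,0.0016],[0,0,0],1],
    [[0.0055,-0.039,0.0016],[0,0,0],1],
    [[0.0055,-0.039,0.0016],[0,0,0],1],
    [[0.0055,-0.039,0.0016],[0,0,0],1],
    [[0.0055,-0.039,0.0016],[0,0,0],1],
    [[0,0,0],[0,0,0],1],
    [[0,0,0],[0,0,0],1],
    [[0,0,0],[0,0,0],1]
  ]
}}

```text
clock: 2.78
tool_pos: [0.4193, 0.0322, 0.3059]
tool_rot: [0.018, 0.865, 0.013, -0.501]
force: [0.7, -0.5, 0.8]
opening: 0.0854
```

```bash
python3 - <<'E'
from h import *
p,R,s=pose();print(p.round(4),s["clock"],s["force"]);rot(goal(flip=-1))
c=cam("wrist");cv2.imwrite("pics/w1.png",c["pixels"][:,:,::-1])
print("apple",proj(c,[.63,.126,.084]),"ring",proj(c,[.629,.133,.02]),"knob",proj(c,[.613,-.138,.113]))
E
```

```text
[0.4193 0.0322 0.3059] 2.7833 [ 0.71841815 -0.47302399  0.75290508]
rot [2.5 5.1 0.4] rows 1 [2.52 5.11 0.4 ]
apple [235.55731895 118.60062646] ring [240.16671136 147.06656548] knob [504.88199622 131.7443796 ]
```

View pics/w1.png

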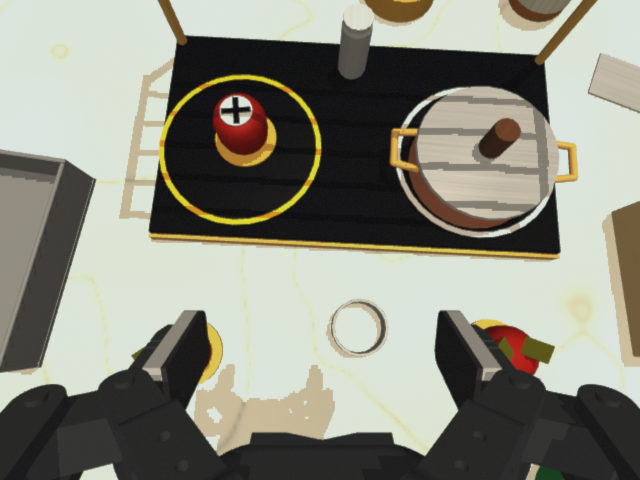

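The wrist view is clear: the cross at (236,111), the gold ring centred near (240,149), the knob top at (508,131), the ears at (404,149) and (566,161), and the front plate corners at (150,237) and (559,256).

```bash
python3 - <<'E'
from h import *
from scipy.optimize import least_squares
c=cam("wrist");hs=cv2.cvtColor(c["pixels"],cv2.COLOR_RGB2HSV)
def P(u,v,z): return ray(c,u,v,z).round(4)[:2]
g=(hs[...,0]>18)&(hs[...,0]<35)&(hs[...,1]>150)&(hs[...,2]>100);g[:, :155]=0;g[:,325:]=0;g[:70]=0;g[225:]=0;g[115:170,210:280]=0
ys,xs=np.nonzero(g);W=np.array([ray(c,x,y,.02)[:2] for x,y in zip(xs,ys)])
f=least_squares(lambda q:np.hypot(*(W-q).T)-.093,W.mean(0),loss="soft_l1",f_scale=.003);print("gold",f.x,np.median(abs(f.fun)))
w=(hs[...,1]<60)&(hs[...,2]>150);w[:80]=0;w[245:]=0;w[:,:390]=0;w[:,560:]=0
print("white front",P(482,235,.02))
print("plate front corners",P(150,237,.02),P(559,252,.02),"rear",P(178,37,.02),P(545,54,.02))
print("apple",P(236,111,.084),"disc bottom-front",P(246,165,.022));print("knob",P(508,131,.113),"ears",P(404,149,.057),P(566,161,.057))
red=((hs[...,0]>170)|(hs[...,0]<6))&(hs[...,1]>150)&(hs[...,2]>50);red[:80]=0;red[175:]=0;red[:,:200]=0;red[:,290:]=0
b=max(blobs(red),key=lambda b:b[1][4]);print(b,P(*b[0],.052))
print("bin corner near",P(95,179,.06),P(64,160,.06),P(40,370,.06))
E
```

```text
gold [0.63055513 0.13327826] 0.0016748593118611904
white front [ 0.5335 -0.152 ]
plate front corners [0.515  0.2238] [ 0.5174 -0.2391] rear [0.7754 0.2231] [ 0.7755 -0.2451]
apple [0.6384 0.1253] disc bottom-front [0.6055 0.1229]
knob [ 0.6132 -0.1418] ears [ 0.6174 -0.0549] [ 0.6116 -0.2328]
([241.2, 128.0], [212, 92, 54, 62, 1761]) [0.6365 0.1256]
bin corner near [0.5663 0.2719] [0.5861 0.3079] [0.3738 0.2921]
```

```bash
python3 - <<'E'
from h import *
G=goal(flip=-1);tr([.568,.1255,.156],G,.022);tr([.637,.1255,.058],G,.015,p=[.568,.1255,.156])
E
```

```text
tr [ 0.2081 -0.0942 -0.0364] rows 11 [ 0.0189 -0.0086 -0.0033]
tr [ 0.1199  0.     -0.0003] rows 8 [ 0.015  0.    -0.   ]
```

Emit:
{"name": "move_arm", "arguments": {
  "steps": [
    [[0,0,0],[2.5,5.1,0.4],1],
    [[0.0189,-0.0086,-0.0033],[0,0,0],1],
    [[0.0189,-0.0086,-0.0033],[0,0,0],1],
    [[0.0189,-0.0086,-0.0033],[0,0,0],1],
    [[0.0189,-0.0086,-0.0033],[0,0,0],1],
    [[0.0189,-0.0086,-0.0033],[0,0,0],1],
    [[0.0189,-0.0086,-0.0033],[0,0,0],1],
    [[0.0189,-0.0086,-0.0033],[0,0,0],1],
    [[0.0189,-0.0086,-0.0033],[0,0,0],1],
    [[0.0189,-0.0086,-0.0033],[0,0,0],1],
    [[0.0189,-0.0086,-0.0033],[0,0,0],1],
    [[0.0189,-0.0086,-0.0033],[0,0,0],1],
    [[0,0,0],[0,0,0],1],
    [[0,0,0],[0,0,0],1],
    [[0,0,0],[0,0,0],1]
  ]
}}

```text
clock: 4.13
tool_pos: [0.5272, 0.0967, 0.1997]
tool_rot: [0.005, 0.87, -0.002, -0.493]
force: [-0.2, -0.4, 0.8]
opening: 0.0852
```

```bash
python3 - <<'E'
from h import *
p,R,s=pose();print(p.round(4),s["clock"],np.round(s["joint_pos"],2));rot(goal(flip=-1));tr([.637,.1255,.058],v=.015)
c=cam("wrist");cv2.imwrite("pics/w2.png",c["pixels"][:,:,::-1])
hs=cv2.cvtColor(c["pixels"],cv2.COLOR_RGB2HSV)
red=((hs[...,0]>170)|(hs[...,0]<6))&(hs[...,1]>150)&(hs[...,2]>50)
for b in blobs(red,200):print(b,ray(c,*b[0],.052).round(4))
E
```

```text
[0.5272 0.0967 0.1997] 4.1333 [-0.58  0.4   0.36  2.24  1.    0.02 -2.84]
rot [ 0.4  4.1 -0.4] rows 1 [ 0.41  4.1  -0.42]
tr [ 0.1777 -0.03   -0.0217] rows 13 [ 0.0137 -0.0023 -0.0017]
([283.1, 195.1], [243, 148, 76, 81, 2927]) [0.6368 0.1265 0.052 ]
```

View pics/w2.png

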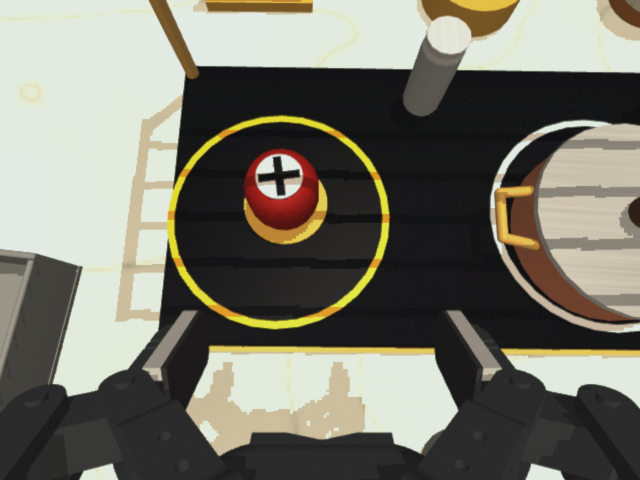

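The wrist is stuck: j6 is about 0 and j7 sits at its limit (-2.84). I need the half-turned grasp so that j7 has room, so I'll back off, spin about tool x and watch j7.

Emit:
{"name": "move_arm", "arguments": {
  "steps": [
    [[-0.02,0.008,-0.003],[0,-4,0],1],
    [[-0.02,0.008,-0.003],[0,-4,0],1],
    [[-0.02,0.008,-0.003],[0,-4,0],1],
    [[-0.02,0.008,0],[0,-4,0],1],
    [[-0.02,0.008,0],[0,0,0],1],
    [[-0.02,0.008,0],[0,0,0],1],
    [[-0.02,0,0],[0,0,0],1],
    [[0,0,0],[0,0,0],1],
    [[0,0,0],[0,0,0],1],
    [[0,0,0],[7,0,0],1],
    [[0,0,0],[7,0,0],1],
    [[0,0,0],[7,0,0],1],
    [[0,0,0],[0,0,0],1]
  ]
}}

```text
clock: 5.27
tool_pos: [0.4928, 0.0624, 0.2837]
tool_rot: [-0.147, 0.816, -0.11, -0.548]
force: [0.5, -0.2, 0.7]
opening: 0.0855
```

```bash
python3 - <<'E'
from h import *
p,R,s=pose();print(p.round(4),s["clock"],np.round(s["joint_pos"],2));print(R.round(2));rot(goal(20,0,-1));rot(goal(20))
E
```

```text
[0.4928 0.0624 0.2837] 5.2667 [ 0.1   0.22 -0.41  2.08  0.42  0.53 -2.55]
[[ 0.38 -0.34 -0.86]
 [-0.02 -0.93  0.36]
 [-0.93 -0.12 -0.36]]
rot [-21.2  -2.3  -0.7] rows 3 [-7.05 -0.75 -0.24]
rot [158.8  -1.    3.2] rows 23 [ 6.9  -0.04  0.14]
```

Emit:
{"name": "move_arm", "arguments": {
  "steps": [
    [[0,0,0],[-7,0,0],1],
    [[0,0,0],[-7,0,0],1],
    [[0,0,0],[-7,0,0],1],
    [[0,0,0],[-7,0,0],1],
    [[0,0,0],[-7,0,0],1],
    [[0,0,0],[-7,0,0],1],
    [[0,0,0],[-7,0,0],1],
    [[0,0,0],[-7,0,0],1],
    [[0,0,0],[-7,0,0],1],
    [[0,0,0],[-7,0,0],1],
    [[0,0,0],[-7,0,0],1],
    [[0,0,0],[-7,0,0],1],
    [[0,0,0],[-7,0,0],1],
    [[0,0,0],[-7,0,0],1],
    [[0,0,0],[-7,0,0],1],
    [[0,0,0],[-7,0,0],1]
  ]
}}

```text
clock: 6.6
tool_pos: [0.493, 0.0624, 0.284]
tool_rot: [0.598, 0.575, 0.395, -0.395]
force: [0.0, -0.8, -0.4]
opening: 0.0854
```

```bash
python3 - <<'E'
from h import *
p,R,s=pose();print(p.round(4),s["clock"],np.round(s["joint_pos"],2));rot(goal(20))
E
```

```text
[0.493  0.0624 0.284 ] 6.6 [ 0.46  0.29 -0.87  2.07  0.67  0.62 -0.83]
rot [-88.5   2.5  -0.8] rows 13 [-6.81  0.19 -0.06]
```

Emit:
{"name": "move_arm", "arguments": {
  "steps": [
    [[0,0,0],[-6.8,0.2,0],1],
    [[0,0,0],[-6.8,0.2,0],1],
    [[0,0,0],[-6.8,0.2,0],1],
    [[0,0,0],[-6.8,0.2,0],1],
    [[0,0,0],[-6.8,0.2,0],1],
    [[0,0,0],[-6.8,0.2,0],1],
    [[0,0,0],[-6.8,0.2,0],1],
    [[0,0,0],[-6.8,0.2,0],1],
    [[0,0,0],[-6.8,0.2,0],1],
    [[0,0,0],[-6.8,0.2,0],1],
    [[0,0,0],[-6.8,0.2,0],1],
    [[0,0,0],[-6.8,0.2,0],1],
    [[0,0,0],[-6.8,0.2,0],1],
    [[0,0,0],[0,0,0],1]
  ]
}}

```text
clock: 7.77
tool_pos: [0.4933, 0.0623, 0.2838]
tool_rot: [0.821, 0.006, 0.571, 0.003]
force: [-0.3, 0.5, -0.0]
opening: 0.0853
```

```bash
python3 - <<'E'
from h import *
p,R,s=pose();print(p.round(4),s["clock"],np.round(s["joint_pos"],2));rot(goal(20));rot(goal(35));tr([.55,.1255,.19],goal(35),.015)
E
```

```text
[0.4933 0.0623 0.2838] 7.7667 [ 0.71  0.45 -1.28  2.05  0.86  0.79  0.53]
rot [-0.4  0.4 -0.6] rows 1 [-0.38  0.43 -0.62]
rot [ -0.5 -14.6  -0.6] rows 3 [-0.15 -4.86 -0.19]
tr [ 0.1094  0.0632 -0.0074] rows 9 [ 0.0122  0.007  -0.0008]
```

Emit:
{"name": "move_arm", "arguments": {
  "steps": [
    [[0.006,0.0035,0],[-0.1,-3.6,-0.1],1],
    [[0.006,0.0035,0],[-0.1,-3.6,-0.1],1],
    [[0.006,0.0035,0],[-0.1,-3.6,-0.1],1],
    [[0.006,0.0035,0],[-0.1,-3.6,-0.1],1],
    [[0.012,0.007,0],[0,0,0],1],
    [[0.012,0.007,0],[0,0,0],1],
    [[0.012,0.007,0],[0,0,0],1],
    [[0.012,0.007,0],[0,0,0],1],
    [[0,0,0],[0,0,0],1],
    [[0,0,0],[0,0,0],1]
  ]
}}

```text
clock: 8.6
tool_pos: [0.5306, 0.1044, 0.2239]
tool_rot: [0.884, 0.003, 0.467, -0.001]
force: [0.2, -0.7, -0.0]
opening: 0.085
```

```bash
python3 - <<'E'
from h import *
p,R,s=pose();print(p.round(4),s["clock"],np.round(s["joint_pos"],2));rot(goal(35));tr([.637,.1255,.058],goal(35),.015)
E
```

```text
[0.5306 0.1044 0.2239] 8.6 [ 0.36  0.49 -0.96  2.22  1.58  0.63 -0.24]
rot [-0.3 -0.7 -0. ] rows 1 [-0.33 -0.66 -0.05]
tr [ 0.1969  0.0211 -0.008 ] rows 14 [ 0.0141  0.0015 -0.0006]
```

Emit:
{"name": "move_arm", "arguments": {
  "steps": [
    [[0.014,0.0042,-0.0016],[-0.1,-0.2,0],1],
    [[0.014,0.0042,-0.0016],[-0.1,-0.2,0],1],
    [[0.014,0.0042,-0.0016],[-0.1,-0.2,0],1],
    [[0.014,0.0042,-0.0016],[0,0,0],1],
    [[0.014,0.0042,-0.0016],[0,0,0],1],
    [[0.014,0,0],[0,0,0],1],
    [[0,0,0],[0,0,0],1],
    [[0,0,0],[0,0,0],1]
  ]
}}

```text
clock: 9.27
tool_pos: [0.5723, 0.1243, 0.1512]
tool_rot: [0.887, 0.001, 0.462, -0.001]
force: [-0.0, -0.0, -0.4]
opening: 0.0849
```

```bash
python3 - <<'E'
from h import *
p,R,s=pose();print(p.round(4),s["clock"],np.round(s["joint_pos"],2));rot(goal(35));tr([.637,.1255,.058],goal(35),.015)
c=cam("wrist");hs=cv2.cvtColor(c["pixels"],cv2.COLOR_RGB2HSV);cv2.imwrite("pics/w3.png",c["pixels"][:,:,::-1])
red=((hs[...,0]>170)|(hs[...,0]<6))&(hs[...,1]>150)&(hs[...,2]>50)
for b in blobs(red,200):print(b,ray(c,*b[0],.052).round(4))
E
```

```text
[0.5723 0.1243 0.1512] 9.2667 [ 0.25  0.7  -0.9   2.19  1.84  0.76 -0.46]
rot [-0.1  0.   0. ] rows 1 [-0.1   0.01  0.04]
tr [ 0.1134  0.0012 -0.0005] rows 8 [ 0.0142  0.0002 -0.0001]
([324.9, 231.9], [280, 187, 91, 97, 6312]) [0.6345 0.127  0.052 ]
([62.0, 379.7], [28, 364, 57, 33, 884]) [ 0.9223 -0.1939  0.052 ]
([299.9, 387.5], [295, 375, 10, 27, 203]) [0.9537 0.0963 0.052 ]
([582.2, 381.8], [556, 374, 62, 22, 836]) [0.9321 0.4482 0.052 ]
```

Emit:
{"name": "move_arm", "arguments": {
  "steps": [
    [[0.0142,0.0004,0],[0,0,0],1],
    [[0.0142,0.0004,0],[0,0,0],1],
    [[0.0142,0.0004,0],[0,0,0],1],
    [[0.0142,0.0004,0],[0,0,0],1],
    [[0.0142,0.0004,0],[0,0,0],1],
    [[0.0142,0,0],[0,0,0],1],
    [[0.0142,0,0],[0,0,0],1],
    [[0.014,0,0],[0,0,0],1],
    [[0,0,0],[0,0,0],1],
    [[0,0,0],[0,0,0],1],
    [[0,0,0],[0,0,0],0],
    [[0,0,0],[0,0,0],0],
    [[0,0,0],[0,0,0],0],
    [[0,0,0],[0,0,0],0],
    [[0,0,0],[0,0,0],0],
    [[0,0,0],[0,0,0],0]
  ],
  "force": 35
}}

```text
clock: 10.65
tool_pos: [0.6375, 0.1273, 0.06]
tool_rot: [0.888, 0.0, 0.46, -0.0]
force: [-5.0, -2.7, 5.8]
opening: 0.0568
```

```bash
python3 - <<'E'
from h import *
p,R,s=pose();print(p.round(4),s["clock"],s["opening"],np.round(s["force"],1),np.round(s["joint_pos"],2));rot(goal(35));tr([.50,.15,.20],v=.015);tr([.50,.397,.2],goal(35),.02,[.5,.15,.2])
E
```

```text
[0.6375 0.1273 0.06  ] 10.65 0.05677578672145564 [-5.  -2.7  5.8] [ 0.21  0.93 -0.83  2.07  2.04  0.82 -0.5 ]
rot [-0.   0.2  0. ] rows 1 [-0.01  0.17  0.  ]
tr [-0.1936  0.0227 -0.0318] rows 14 [-0.0138  0.0016 -0.0023]
tr [0.    0.247 0.   ] rows 13 [0.    0.019 0.   ]
```

Emit:
{"name": "move_arm", "arguments": {
  "steps": [
    [[-0.0138,0.0016,-0.0023],[0,0,0],0],
    [[-0.0138,0.0016,-0.0023],[0,0,0],0],
    [[-0.0138,0.0016,-0.0023],[0,0,0],0],
    [[-0.0138,0.0016,-0.0023],[0,0,0],0],
    [[-0.0138,0.0016,-0.0023],[0,0,0],0],
    [[-0.0138,0.0016,-0.0023],[0,0,0],0],
    [[-0.0138,0.0016,-0.0023],[0,0,0],0],
    [[-0.0138,0.0016,-0.0023],[0,0,0],0],
    [[-0.0138,0.0016,-0.0023],[0,0,0],0],
    [[-0.0138,0.0016,-0.0023],[0,0,0],0],
    [[-0.0138,0.0016,-0.0023],[0,0,0],0],
    [[-0.0138,0.0016,-0.0023],[0,0,0],0],
    [[-0.0138,0.0016,-0.0023],[0,0,0],0],
    [[-0.0138,0.0016,-0.0023],[0,0,0],0],
    [[0,0,0],[0,0,0],0],
    [[0,0,0],[0,0,0],0]
  ]
}}

```text
clock: 11.98
tool_pos: [0.4996, 0.1498, 0.199]
tool_rot: [0.888, -0.0, 0.461, 0.0]
force: [0.2, -0.6, -1.9]
opening: 0.0565
```

```bash
python3 - <<'E'
from h import *
p,R,s=pose();print(p.round(4),s["clock"],s["opening"],np.round(s["force"],1),np.round(s["joint_pos"],2));rot(goal(35));tr([.495,.397,.19],v=.018)
rot(goal(35,30))
E
```

```text
[0.4996 0.1498 0.199 ] 11.9833 0.05650592434231648 [ 0.2 -0.6 -1.9] [ 0.21  0.54 -0.99  2.29  1.69  0.77 -0.49]
rot [ 0.1  0.2 -0. ] rows 1 [ 0.06  0.16 -0.02]
tr [ 0.0048  0.2472 -0.0087] rows 14 [ 0.0003  0.0177 -0.0006]
rot [-24.5   0.2  17.2] rows 4 [-6.12  0.04  4.3 ]
```

Emit:
{"name": "move_arm", "arguments": {
  "steps": [
    [[0.0003,0.0177,-0.0006],[0,0,0],0],
    [[0.0003,0.0177,-0.0006],[0,0,0],0],
    [[0.0003,0.0177,-0.0006],[0,0,0],0],
    [[0.0003,0.0177,-0.0006],[0,0,0],0],
    [[0.0003,0.0177,-0.0006],[0,0,0],0],
    [[0.0003,0.0177,-0.0006],[0,0,0],0],
    [[0.0003,0.0177,-0.0006],[0,0,0],0],
    [[0.0003,0.0177,-0.0006],[0,0,0],0],
    [[0.0003,0.0177,-0.0006],[0,0,0],0],
    [[0.0003,0.0177,-0.0006],[0,0,0],0],
    [[0.0003,0.0177,-0.0006],[0,0,0],0],
    [[0.0003,0.0177,-0.0006],[0,0,0],0],
    [[0.0003,0.0177,-0.0006],[0,0,0],0],
    [[0.0003,0.0177,-0.0006],[0,0,0],0],
    [[0,0,0],[0,0,0],0],
    [[0,0,0],[0,0,0],0]
  ]
}}

```text
clock: 13.32
tool_pos: [0.4957, 0.3977, 0.1888]
tool_rot: [0.887, -0.0, 0.462, -0.0]
force: [-0.8, -0.3, -1.7]
opening: 0.0563
```

```bash
python3 - <<'E'
from h import *
p,R,s=pose();print(p.round(4),s["clock"],s["opening"],np.round(s["force"],1),np.round(s["joint_pos"],2));rot(goal(35));tr([.495,.397,.05],v=.018)
c=cam("top");cv2.imwrite("pics/t1.png",cv2.resize(c["pixels"][120:330,100:460,::-1],None,fx=2,fy=2))
E
```

```text
[0.4957 0.3977 0.1888] 13.3167 0.056296490085114385 [-0.8 -0.3 -1.7] [-0.33  0.75 -0.95  1.92  1.48  1.1  -0.5 ]
rot [-0. -0.  0.] rows 1 [-0.   -0.03  0.02]
tr [ 0.1133 -0.0007 -0.0801] rows 8 [ 0.0142 -0.0001 -0.01  ]
```

View pics/t1.png

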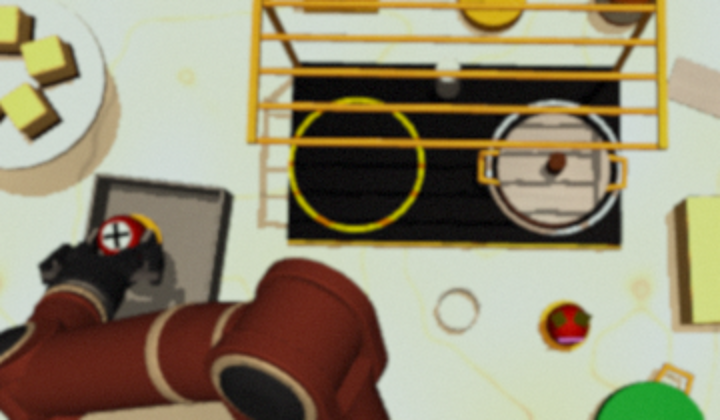

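The apple is held over the bin, with the cross at crop pixel (118,234). Next I lower it and release it, then go back up.

Emit:
{"name": "move_arm", "arguments": {
  "steps": [
    [[0.0142,0,-0.01],[0,0,0],0],
    [[0.0142,0,-0.01],[0,0,0],0],
    [[0.0142,0,-0.01],[0,0,0],0],
    [[0.0142,0,-0.01],[0,0,0],0],
    [[0.0142,0,-0.01],[0,0,0],0],
    [[0.0142,0,-0.01],[0,0,0],0],
    [[0.0142,0,-0.01],[0,0,0],0],
    [[0.0142,0,-0.01],[0,0,0],0],
    [[0,0,0],[0,0,0],0],
    [[0,0,0],[0,0,0],0],
    [[0,0,0],[0,0,0],0]
  ]
}}

```text
clock: 14.28
tool_pos: [0.4965, 0.3971, 0.0518]
tool_rot: [0.887, 0.001, 0.461, -0.0]
force: [0.5, 0.2, -2.4]
opening: 0.057
```

```bash
python3 - <<'E'
from h import *
p,R,s=pose();print(p.round(4),s["clock"],s["opening"],np.round(s["force"],1),np.round(s["joint_pos"],2))
E
```

```text
[0.4965 0.3971 0.0518] 14.2833 0.05698006249216838 [ 0.5  0.2 -2.4] [-0.41  0.97 -0.83  1.99  1.77  1.1  -0.8 ]
```

Emit:
{"name": "move_arm", "arguments": {
  "steps": [
    [[0.004,0,-0.0028],[0,0,0],0],
    [[0,0,0],[0,0,0],0],
    [[0,0,0],[0,0,0],1],
    [[0,0,0],[0,0,0],1],
    [[0,0,0],[0,0,0],1],
    [[0,0,0],[0,0,0],1],
    [[0,0,0],[0,0,0],1],
    [[-0.014,0,0],[0,0,0],1],
    [[-0.014,0,0],[0,0,0],1],
    [[-0.014,0,0],[0,0,0],1],
    [[-0.014,0,0],[0,0,0],1],
    [[-0.014,0,0],[0,0,0],1],
    [[-0.014,0,0],[0,0,0],1],
    [[-0.014,0,0],[0,0,0],1],
    [[-0.014,0,0],[0,0,0],1],
    [[-0.014,0,0],[0,0,0],1],
    [[-0.014,0,0],[0,0,0],1],
    [[0,0,0],[0,0,0],1],
    [[0,0,0],[0,0,0],1]
  ]
}}

```text
clock: 15.87
tool_pos: [0.4147, 0.3982, 0.1622]
tool_rot: [0.888, 0.001, 0.461, 0.001]
force: [1.4, -1.2, -0.1]
opening: 0.0856
```

```bash
python3 - <<'E'
from h import *
p,R,s=pose();print(p.round(4),s["clock"],s["opening"],np.round(s["force"],1),np.round(s["joint_pos"],2));rot(goal(35));tr([.48,-.142,.22],v=.024)
tr([.613,-.142,.10],goal(35),.015,[.48,-.142,.22])
c=cam("wrist");hs=cv2.cvtColor(c["pixels"],cv2.COLOR_RGB2HSV);red=((hs[...,0]>170)|(hs[...,0]<6))&(hs[...,1]>150)&(hs[...,2]>50)
for b in blobs(red,400):print(b,ray(c,*b[0],.037).round(4))
E
```

```text
[0.4147 0.3982 0.1622] 15.8667 0.0856337846074169 [ 1.4 -1.2 -0.1] [-0.45  0.75 -0.96  2.07  1.51  1.14 -0.75]
rot [-0.   0.2 -0.2] rows 1 [-0.    0.15 -0.16]
tr [-0.0111 -0.5402  0.0867] rows 23 [-0.0005 -0.0235  0.0038]
tr [0.1746 0.     0.0401] rows 12 [0.0145 0.     0.0033]
([319.6, 216.1], [280, 177, 81, 86, 4895]) [0.4918 0.3979 0.037 ]
```

Emit:
{"name": "move_arm", "arguments": {
  "steps": [
    [[-0.012,-0.01,-0.008],[0,0,0],1],
    [[-0.012,-0.02,-0.008],[0,0,0],1],
    [[0,-0.0235,0.0038],[0,0,0],1],
    [[0,-0.0235,0.0038],[0,0,0],1],
    [[0,-0.0235,0.0038],[0,0,0],1],
    [[0,-0.0235,0.0038],[0,0,0],1],
    [[0,-0.0235,0.0038],[0,0,0],1],
    [[0,-0.0235,0.0038],[0,0,0],1],
    [[0,-0.0235,0.0038],[0,0,0],1],
    [[0,-0.0235,0.0038],[0,0,0],1],
    [[0,-0.0235,0.0038],[0,0,0],1],
    [[0,-0.0235,0.0038],[0,0,0],1],
    [[0,0,0],[0,0,0],1],
    [[0,0,0],[0,0,0],1]
  ]
}}

```text
clock: 17.08
tool_pos: [0.4312, 0.1477, 0.1982]
tool_rot: [0.884, -0.002, 0.468, -0.005]
force: [-0.5, 0.3, -0.0]
opening: 0.0854
```

```bash
python3 - <<'E'
from h import *
p,R,s=pose();print(p.round(4),s["clock"],np.round(s["joint_pos"],2));rot(goal(35));tr([.48,-.142,.22],goal(35),v=.022)
E
```

```text
[0.4312 0.1477 0.1982] 17.0833 [ 0.31  0.63 -1.34  2.42  1.62  1.04 -0.6 ]
rot [-0.  -0.8  0.6] rows 1 [-0.04 -0.83  0.63]
tr [ 0.0101 -0.2897  0.0525] rows 14 [ 0.0007 -0.0207  0.0038]
```

Emit:
{"name": "move_arm", "arguments": {
  "steps": [
    [[0.01,0,0.0145],[0,-0.4,0.3],1],
    [[0.01,0,0.0145],[0,-0.4,0.3],1],
    [[0.01,0,0.0145],[0,0,0],1],
    [[0.01,0,0.0145],[0,0,0],1],
    [[0,-0.02,0],[0,0,0],1],
    [[0,-0.02,0],[0,0,0],1],
    [[0,-0.02,0],[0,0,0],1],
    [[0,-0.02,0],[0,0,0],1],
    [[0,-0.02,0],[0,0,0],1],
    [[0,-0.02,0],[0,0,0],1],
    [[0,-0.02,0],[0,0,0],1],
    [[0,0,0],[0,0,0],1],
    [[0,0,0],[0,0,0],1]
  ]
}}

```text
clock: 18.17
tool_pos: [0.5014, 0.0104, 0.1989]
tool_rot: [0.887, -0.001, 0.462, 0.002]
force: [-0.6, -0.2, 0.0]
opening: 0.0855
```

```bash
python3 - <<'E'
from h import *
p,R,s=pose();print(p.round(4),s["clock"],np.round(s["joint_pos"],2));rot(goal(35));tr([.53,-.142,.21],goal(35),v=.022)
E
```

```text
[0.5014 0.0104 0.1989] 18.1667 [ 0.76  0.66 -1.3   2.36  1.78  0.78 -0.25]
rot [ 0.2  0.  -0.2] rows 1 [ 0.22  0.02 -0.16]
tr [ 0.0073 -0.1524  0.0299] rows 8 [ 0.0009 -0.019   0.0037]
```

Emit:
{"name": "move_arm", "arguments": {
  "steps": [
    [[0.001,-0.019,0.004],[0,0,0],1],
    [[0.001,-0.019,0.004],[0,0,0],1],
    [[0.001,-0.019,0.004],[0,0,0],1],
    [[0.001,-0.019,0.004],[0,0,0],1],
    [[0.001,-0.019,0.004],[0,0,0],1],
    [[0.001,-0.019,0.004],[0,0,0],1],
    [[0.001,-0.019,0.004],[0,0,0],1],
    [[0.001,-0.019,0.004],[0,0,0],1],
    [[0,0,0],[0,0,0],1],
    [[0,0,0],[0,0,0],1]
  ]
}}

```text
clock: 19.0
tool_pos: [0.5337, -0.1406, 0.2111]
tool_rot: [0.887, -0.001, 0.461, 0.003]
force: [0.1, 0.9, 0.0]
opening: 0.0854
```

```bash
python3 - <<'E'
from h import *
p,R,s=pose();print(p.round(4),s["clock"],np.round(s["joint_pos"],2));rot(goal(35));tr([.613,-.142,.10],goal(35),v=.015)
c=cam("wrist");cv2.imwrite("pics/w4.png",c["pixels"][:,:,::-1]);print(proj(c,[.613,-.142,.113]))
E
```

```text
[ 0.5337 -0.1406  0.2111] 19.0 [ 1.11  0.67 -1.22  2.21  1.65  0.51  0.28]
rot [ 0.2  0.1 -0.2] rows 1 [ 0.23  0.08 -0.22]
tr [ 0.1365 -0.0014  0.0013] rows 10 [ 0.0137 -0.0001  0.0001]
[317.76275778 248.90549231]
```

View pics/w4.png

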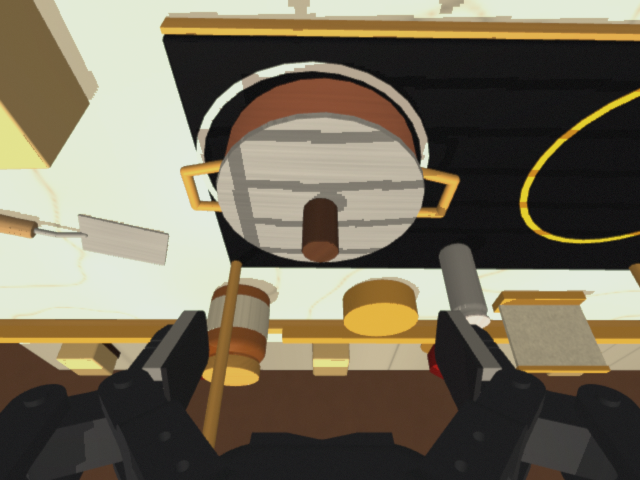

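Knob top at (321,250), where I predicted (318,249). The tool is aligned, so I approach and grip.

Emit:
{"name": "move_arm", "arguments": {
  "steps": [
    [[0.0135,0,0.0003],[0,0,0],0.8],
    [[0.0135,0,0.0003],[0,0,0],0.8],
    [[0.0135,0,0.0003],[0,0,0],0.8],
    [[0.0135,0,0.0003],[0,0,0],0.8],
    [[0.0135,0,0.0003],[0,0,0],0.8],
    [[0.0135,0,0.0003],[0,0,0],0.8],
    [[0.0135,0,0.0003],[0,0,0],0.8],
    [[0.0135,0,0.0003],[0,0,0],0.8],
    [[0.0135,0,0.0003],[0,0,0],0.8],
    [[0.012,0,0],[0,0,0],0.8],
    [[0,0,0],[0,0,0],0.8],
    [[0,0,0],[0,0,0],0.8]
  ],
  "force": 25
}}

```text
clock: 20.05
tool_pos: [0.6118, -0.14, 0.1028]
tool_rot: [0.887, -0.001, 0.462, 0.003]
force: [0.4, 0.6, -0.1]
opening: 0.0685
```

Emit:
{"name": "move_arm", "arguments": {
  "steps": [
    [[0,0,0],[0,0,0],0],
    [[0,0,0],[0,0,0],0],
    [[0,0,0],[0,0,0],0],
    [[0,0,0],[0,0,0],0],
    [[0,0,0],[0,0,0],0],
    [[0,0,0],[0,0,0],0],
    [[0,0,0],[0,0,0],0],
    [[0,0,0],[0,0,0],0],
    [[0,0,0],[0,0,0],0],
    [[0,0,0],[0,0,0],0]
  ]
}}

```text
clock: 20.88
tool_pos: [0.6118, -0.1415, 0.1039]
tool_rot: [0.887, -0.001, 0.461, 0.002]
force: [-3.5, -0.4, 6.0]
opening: 0.0252
```

```bash
python3 - <<'E'
from h import *
p,R,s=pose();print(p.round(4),s["clock"],s["opening"],np.round(s["force"],1),np.round(s["joint_pos"],2));rot(goal(35))
tr([.630,.133,p[2]],v=.012)
c=cam("scene");cv2.imwrite("pics/s2.png",cv2.resize(c["pixels"][180:420,60:460,::-1],None,fx=2,fy=2))
E
```

```text
[ 0.6118 -0.1415  0.1039] 20.8833 0.025192366280396103 [-3.5 -0.4  6. ] [ 0.92  0.96 -1.11  2.1   1.98  0.67  0.1 ]
rot [ 0.2  0.1 -0.1] rows 1 [ 0.23  0.11 -0.14]
tr [0.0111 0.2744 0.016 ] rows 23 [0.0005 0.0119 0.0007]
```

View pics/s2.png

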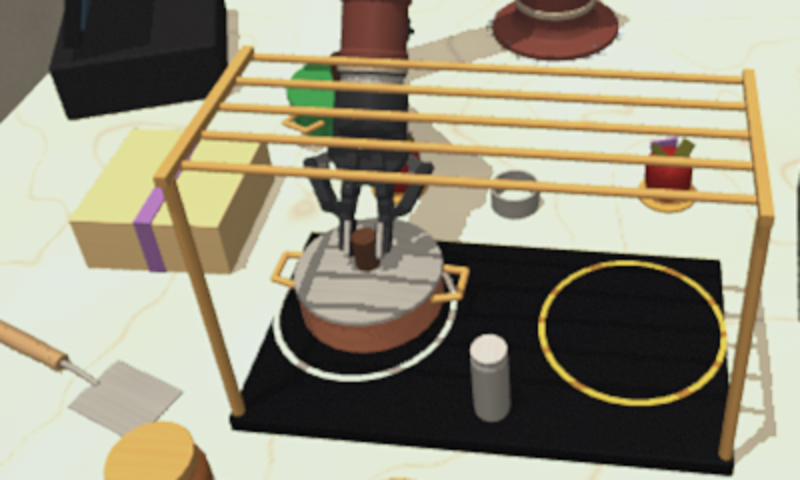

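The knob is gripped with the pot upright in the white ring. Now I slide it level, half the distance first.

Emit:
{"name": "move_arm", "arguments": {
  "steps": [
    [[0.0003,0.003,0.0004],[0,0,0],0],
    [[0.0003,0.006,0.0004],[0,0,0],0],
    [[0.0003,0.008,0.0004],[0,0,0],0],
    [[0.0003,0.008,0.0004],[0,0,0],0],
    [[0.0003,0.008,0.0004],[0,0,0],0],
    [[0.0003,0.008,0.0004],[0,0,0],0],
    [[0.0003,0.008,0.0004],[0,0,0],0],
    [[0.0003,0.008,0.0004],[0,0,0],0],
    [[0.0003,0.008,0.0004],[0,0,0],0],
    [[0.0003,0.008,0.0004],[0,0,0],0],
    [[0.0003,0.008,0.0004],[0,0,0],0],
    [[0.0003,0.008,0.0004],[0,0,0],0],
    [[0.0003,0.008,0.0004],[0,0,0],0],
    [[0.0003,0.008,0.0004],[0,0,0],0],
    [[0.0003,0.008,0.0004],[0,0,0],0],
    [[0.0003,0.005,0.0004],[0,0,0],0],
    [[0.0003,0.002,0.0004],[0,0,0],0],
    [[0,0,0],[0,0,0],0]
  ]
}}

```text
clock: 22.43
tool_pos: [0.6219, -0.0261, 0.1038]
tool_rot: [0.888, -0.002, 0.46, -0.004]
force: [-1.1, -5.6, 5.6]
opening: 0.0249
```

```bash
python3 - <<'E'
from h import *
p,R,s=pose();print(p.round(4),s["clock"],s["opening"],np.round(s["force"],1),np.round(s["joint_pos"],2));rot(goal(35))
tr([.630,.133,.1035],v=.008)
E
```

```text
[ 0.6219 -0.0261  0.1038] 22.4333 0.024879274582275776 [-1.1 -5.6  5.6] [ 0.69  0.98 -1.15  2.14  1.99  0.88 -0.13]
rot [0.  0.3 0.5] rows 1 [0.04 0.26 0.51]
tr [0.0035 0.1592 0.0065] rows 20 [0.0002 0.008  0.0003]
```

Emit:
{"name": "move_arm", "arguments": {
  "steps": [
    [[0.0002,0.004,0.0003],[0,0,0],0],
    [[0.0002,0.008,0.0003],[0,0,0],0],
    [[0.0002,0.009,0.0003],[0,0,0],0],
    [[0.0002,0.009,0.0003],[0,0,0],0],
    [[0.0002,0.009,0.0003],[0,0,0],0],
    [[0.0002,0.009,0.0003],[0,0,0],0],
    [[0.0002,0.009,0.0003],[0,0,0],0],
    [[0.0002,0.009,0.0003],[0,0,0],0],
    [[0.0002,0.009,0.0003],[0,0,0],0],
    [[0.0002,0.009,0.0003],[0,0,0],0],
    [[0.0002,0.009,0.0003],[0,0,0],0],
    [[0.0002,0.009,0.0003],[0,0,0],0],
    [[0.0002,0.009,0.0003],[0,0,0],0],
    [[0.0002,0.009,0.0003],[0,0,0],0],
    [[0.0002,0.009,0.0003],[0,0,0],0],
    [[0.0002,0.009,0.0003],[0,0,0],0],
    [[0.0002,0.009,0.0003],[0,0,0],0],
    [[0.0002,0.007,0.0003],[0,0,0],0],
    [[0.0002,0.003,0.0003],[0,0,0],0],
    [[0,0,0],[0,0,0],0]
  ]
}}

```text
clock: 24.1
tool_pos: [0.6283, 0.1323, 0.1038]
tool_rot: [0.888, -0.002, 0.46, -0.002]
force: [1.6, -5.1, 3.9]
opening: 0.025
```

```bash
python3 - <<'E'
from h import *
p,R,s=pose();print(p.round(4),s["clock"],s["opening"],np.round(s["force"],1),np.round(s["joint_pos"],2));rot(goal(35))
tr([.630,.133,.1035],v=.008)
c=cam("scene");cv2.imwrite("pics/s3.png",cv2.resize(c["pixels"][250:420,140:460,::-1],None,fx=2.5,fy=2.5))
E
```

```text
[0.6283 0.1323 0.1038] 24.1 0.024959551917931304 [ 1.6 -5.1  3.9] [ 0.35  1.01 -1.16  2.07  1.91  1.06 -0.3 ]
rot [0.1 0.3 0.4] rows 1 [0.07 0.29 0.35]
tr [0.0013 0.0007 0.0012] rows 1 [0.0013 0.0007 0.0012]
```

View pics/s3.png

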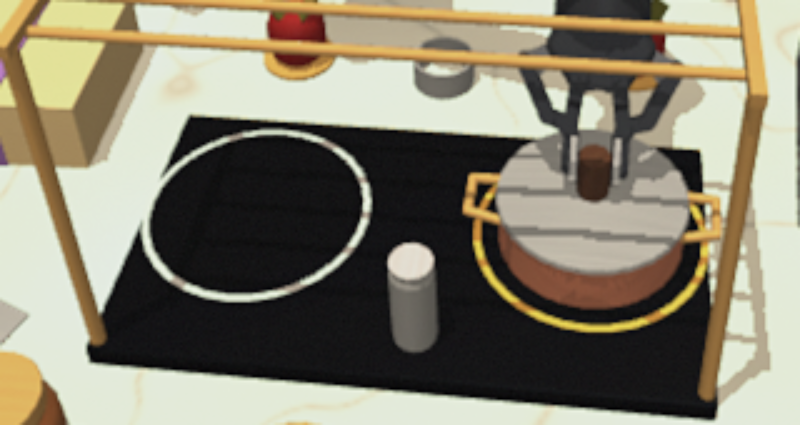

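The pot stands in the gold ring, with black showing between body and ring on the rear side and both flanks. Next I let go and withdraw.

Emit:
{"name": "move_arm", "arguments": {
  "steps": [
    [[0,0,0],[0,0,0],0.3],
    [[0,0,0],[0,0,0],0.5],
    [[0,0,0],[0,0,0],0.8],
    [[0,0,0],[0,0,0],0.8],
    [[0,0,0],[0,0,0],0.8],
    [[0,0,0],[0,0,0],0.8],
    [[-0.008,0,0],[0,0,0],0.8],
    [[-0.014,0,0],[0,0,0],0.8],
    [[-0.014,0,0],[0,0,0],0.8],
    [[-0.014,0,0],[0,0,0],0.8],
    [[-0.014,0,0],[0,0,0],0.8],
    [[-0.014,0,0],[0,0,0],0.8],
    [[-0.014,0,0],[0,0,0],0.8],
    [[-0.014,0,0],[0,0,0],0.8],
    [[-0.014,0,0],[0,0,0],0.8],
    [[-0.014,0,0],[0,0,0],0.8],
    [[-0.01,0,0],[0,0,0],0.8],
    [[0,0,0],[0,0,0],0.8],
    [[0,0,0],[0,0,0],0.8]
  ]
}}

```text
clock: 25.73
tool_pos: [0.5431, 0.1351, 0.2215]
tool_rot: [0.887, -0.001, 0.461, 0.002]
force: [-0.5, 0.3, 0.2]
opening: 0.0685
```

```bash
python3 - <<'E'
from h import *
p,R,s=pose();print(p.round(4),s["clock"],s["opening"],np.round(s["force"],1))
c=cam("wrist");cv2.imwrite("pics/w5.png",c["pixels"][:,:,::-1]);print("knob pred",proj(c,[.630,.133,.113]))
for dx,dy in((1,0),(-1,0),(0,1),(0,-1)):print("body base/ring inner",proj(c,[.6305+.075*dx,.133+.075*dy,.02]).round(),proj(c,[.6305+.09*dx,.133+.09*dy,.02]).round())
t=cam("top");w=np.hstack([t["pixels"][130:310,120:460]]);cv2.imwrite("pics/t2.png",cv2.resize(w[...,::-1],None,fx=2.3,fy=2.3))
E
```

```text
[0.5431 0.1351 0.2215] 25.7333 0.06852290862606275 [-0.5  0.3  0.2]
knob pred [317.24761896 243.27038519]
body base/ring inner [318. 215.] [318. 224.]
body base/ring inner [318.  73.] [318.  52.]
body base/ring inner [406. 157.] [424. 157.]
body base/ring inner [230. 156.] [212. 156.]
```

View pics/w5.png

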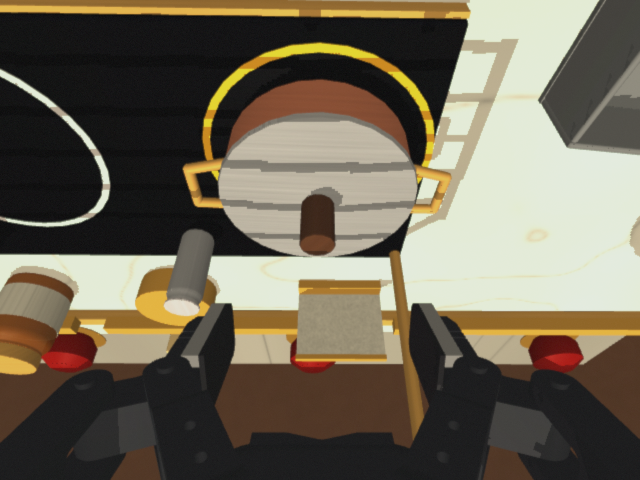

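View pics/t2.png

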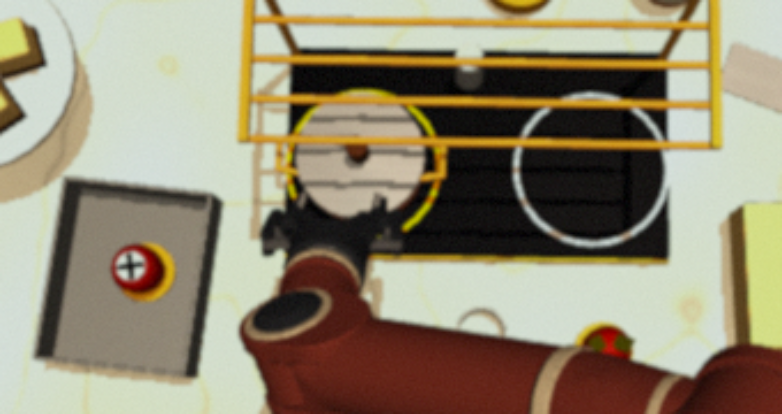

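```bash
python3 - <<'E'
from h import *
c=cam("scene");hs=cv2.cvtColor(c["pixels"],cv2.COLOR_RGB2HSV);b=proj(c,[.63,.133,.02]);print(b)
H,S,V=[hs[...,i].astype(int) for i in range(3)]
cop=((H<14)|(H>172))&(S>90)&(V>50);yel=(H>18)&(H<35)&(S>130)&(V>100)
for u in range(352,408,6):
    r=np.nonzero(cop[330:385,u])[0]+330;y=np.nonzero(yel[355:390,u])[0]+355
    if len(r) and len(y):print(u,r.max(),y.min(),y.max(),"pot",ray(c,u,r.max()+.5,.02).round(4)[:2],"dist to gold centre",np.hypot(*(ray(c,u,r.max()+.5,.02)[:2]-[.630,.133])).round(4),"ring",np.hypot(*(ray(c,u,y.min()-.5,.02)[:2]-[.630,.133])).round(4))
p,R,s=pose();print(s["force"],p)
E
```

```text
[375.53428681 343.4845556 ]
352 365 374 376 pot [0.6904 0.0883] dist to gold centre 0.0752 ring 0.0907
358 368 376 378 pot [0.6966 0.1003] dist to gold centre 0.0742 ring 0.089
364 371 378 380 pot [0.7027 0.1122] dist to gold centre 0.0756 ring 0.0891
370 372 379 381 pot [0.704  0.1238] dist to gold centre 0.0746 ring 0.0884
376 373 380 382 pot [0.7053 0.1353] dist to gold centre 0.0753 ring 0.0893
382 373 380 382 pot [0.7042 0.1467] dist to gold centre 0.0755 ring 0.0892
388 372 379 382 pot [0.7008 0.1582] dist to gold centre 0.0751 ring 0.0884
394 370 378 381 pot [0.695  0.1697] dist to gold centre 0.0746 ring 0.0892
406 362 372 375 pot [0.6734 0.1933] dist to gold centre 0.0743 ring 0.0883
[-0.4381324   0.0892386  -0.65981101] [0.54338737 0.1346067  0.22008326]
```

```bash
python3 -c "
from bench import order
print(order.hand_in())"
```

```text
the job is handed in; nothing more can be done
None
```

The job is handed in, at about 26 s of the 72 s allowed. The rejected apple went into the grey bin first. Then I slid the lidded copper pot by its knob into the gold ring, let go and backed the arm off.

**Last checks:**
- **Pot:** in the scene camera the rear of its base lies 74–76 mm from the ring centre, against a ring inner edge at 88–91 mm, so it has about 14 mm clearance there. The tool height stayed at 104 mm through the slide, so I saw no sign of lifting.
- **Reject apple:** it stands upright in the bin near (0.49, 0.40), cross up.
- **Robot:** about 0.8 N at the wrist, with the gripper clear of everything.
- **One disagreement:** the last wrist view suggested the pot base was about 5 mm farther to the rear, by eye. The knob position and the scene measurement did not bear that out, and the margin would cover it anyway.
- **Less fully checked:** the arm hid one good apple (the one on the gold-ring side) in the final top view. It was standing in place in the earlier scene view, and the arm did not go near it afterwards.

On the first approach the wrist ran into a joint limit. I backed off and used the half-turned grasp instead; nothing was touched.

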